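# Pulse the kitchen chopper: start button, then hold the dial on its third click

## Task

Run the chopper on the counter: press the larger of its two round buttons fully down and let it come up again, then turn the spring-return dial clockwise past its first two clicks to the third (not on to the end stop beyond) and hold it there for at least two seconds. The dial springs back when let go, so the program finishes while the gripper's fingers still hold it at the third click. Leave the small button unpressed and the mug, jar and bowl where they are.

Things in the scene. Friction and masses are not known exactly. Their poses are not given: they have to be found in the camera images.
- chopper: Kitchen chopper, fixed: white plastic base 200 mm (its x) by 390 mm (its y), flat top (the deck) 70 mm above the counter. Origin under its centre. 115 mm towards +y stands a clear bowl 164 mm across at most, its lid 160 mm and filling tube 187 mm above the counter. The dial is centred about 125 mm towards -y; the two buttons, 110 mm apart in x, lie at y = -35 mm.
- start_button_top (a point): Centre of the top of the large button at rest: a grey round button 36 mm across in a black ring 52 mm across and 12 mm high on the deck, the button's top 24 mm above the deck (94 mm above the counter). z up, moves with the button. This is the one to press. It and the small button may be found in either of the two button places.
- start_button (a joint): Travel of the large button downward: 0 m up, 0.008 m fully down; spring return, 2 N at first and 6 N fully down.
- lid_button_top (a point): Centre of the top of the small button, not to be pressed: grey, 20 mm across in a black ring 36 mm across and 12 mm high, top 22 mm above the deck (92 mm above the counter).
- lid_button (a joint): Travel of the small button downward: 0 m up, 0.006 m fully down.
- dial_base: The dial unit with the dial it carries: a fixed round black bezel 128 mm across, 6 mm high, on the deck. Origin at the bezel's underside on the dial's upright turning axis, 70 mm above the counter; z up. The resting dial points along its x axis, where a white line is drawn on the bezel; clockwise from it, seen from above, one, two and three white dots in a row outward mark the first, second and third click.
- dial_grip (a point): Point on the dial's turning axis to grip, 38 mm above the deck (108 mm above the counter); turns with the dial: its x axis points along the fin to its white nose, z up. The dial is a steel disc 68 mm across, top 14 mm above the deck, carrying an upright grey fin 14 mm thick that reaches from 28 mm behind the axis to 36 mm ahead of it (a low white nose to 43 mm) and whose top is 47 mm above the deck.
- dial (a joint): Turn of the dial, clockwise from above: 0 rad at rest; clicks (soft detents) at 0.40, 0.80 and 1.20 rad, end stop well past the third at 1.50. A spring always turns it back to 0 from any place, clicks included: about 0.06 N m at rest, 0.14 N m at the third click; between clicks it is 0.04 N m more (0.1 rad past each click) and then 0.04 N m less (0.1 rad before the next).
- mug: Blue mug, bystander, 80 mm across, 90 mm high, handle at its +y; origin centre of underside.
- jar: White jar with wooden cap, bystander, 68 mm across, 110 mm high; origin centre of underside.
- bowl: Terracotta bowl, bystander, 120 mm across, 55 mm high; origin centre of underside.

How it is judged:
By the outcome, as a careful person would: the job done as asked, in the order asked, and still so for the second after the job is handed in, while the arm keeps its last pose, push and grip.
It also fails if it takes over 51 s, if anything falls off the work surface, if the arm or the gripper's body presses on something with over 40 N, if the wrist force passes 120 N, or if a joint passes its speed limit or range.

## Robot

A 6-joint arm with a two-finger parallel gripper is mounted at the origin on the work surface. World frame = base frame: x ahead of the robot, y to its left, z up, the work surface at z = 0. Lengths are in m, angles in degrees, forces in N, time in s.
With the tool pointing down it reaches from about 0.275 to 0.75 m from the base axis. Payload 10.2 kg.
Tool frame: the origin (TCP) lies midway between the tips of the shut fingers; the grasp point (between the pads) lies 19 mm behind it (bot.grip_depth is the distance from the TCP to the grasp point, in m); z points along the fingers, y is the line along which they close (so a half turn about z gives the same grasp; the last joint's range is limited). The gripper opens to 85 mm and grips with 20 to 120 N. Pads are 22 mm wide; open, the fingers measure 114 mm over their backs; the gripper's body (76 mm by 85 mm) begins 54 mm behind the grasp point. The pads swing forward as they close: fully open they stand 13 mm farther back than shut.
Start: joints at [-88.43, 17.928, 85.812, -0, 76.261, -12.8], TCP at [0.13, -0.509, 0.231] pointing down, gripper open.
Joint ranges: [-168.41, 168.41], [-55.51, 124.54], [10.69, 146.95], [-70.63, 250.63], [1, 178], [-165.06, 165.06]. Speed limits (degrees/s): [136.94, 136.94, 172.46, 180, 180, 180].

## Interface

Orientations are given as [roll, pitch, yaw] about the fixed x, y, z axes, in that order (R = Rz(yaw) Ry(pitch) Rx(roll)).
In Python, from plant import bot, grab_frame, calibration, order gives the robot as it stands.
- The arm moves only by the tool step_arm, never from a script. Its argument "deltas" is a list of rows, each an object with "xyz": the shift along the tool's x, y, z scaled (see below), a list of three; "dr": the turn, a rotation vector about the tool's x, y, z scaled (see below), a list of three; "grip": the opening, from -1 (shut) to 1 (fully open), so that 0 is half open. In form: [{"xyz": [dx, dy, dz], "dr": [wx, wy, wz], "grip": grip}, ...]. A call has 1 to 8 rows; each row is the pose to reach, as a shift and turn from the pose commanded when the call began, along the tool's axes at that moment; what a row does not reach only later rows make up. The controller multiplies each number of a shift by 10 cm and each number of a turn by 90 degrees. A row lasts 1/10 s, in which the tool goes at most 50 mm and 8.59 degrees, less where a joint would pass 70% of its speed; a pose out of reach is approached as far as the arm can. A call with a number of a shift or a turn outside -1 to 1 is refused whole. A call with a gripper value outside its range is refused whole. The fingers move at their own pace and stop on an object; "newtons" is the grip in N (left out, the last holds). Time passes only in rows, so rows that repeat a pose let the fingers close. It gives the time, the measured TCP pose, the force, the opening and the grip force at its end, in the units of the state.
- bot.observe(): the state, without advancing time (a new reading comes with each control period).
- grab_frame(name): name is "side" or "top" or "wrist"; returns the picture (420x560x3 uint8, red, green, blue); there is no depth.
- calibration(name): a dict with "camera_matrix" (3x3 intrinsics, pixels), "eye" and "attitude" of the camera in the world. Camera axes: x right, y down, z forward; pixel columns grow to the right and rows downward; lengths in m; the calibration is good to about 2 mm. A picture is of the moment at which its call begins: read the wrist's pose just before it. calibration takes no time and is no camera call; for the wrist camera it gives the pose at the moment of the call.
- order.finish_job(): hands the job in; it is judged then, once.
The state is a dict: "clock": time; "q": joint angles; "joint_velocities": joint speeds; "effort": joint torques, N m; "position": TCP position; "eef_rot": TCP orientation; "contact_force": force on the tool from outside, world axes, zero at the start; "wrist_torque": the same for the moment, N m; "grip_width": opening from 0.0 (shut) to 1.0 (fully open); "grasp_force": force on a finger pad.
Only numpy, scipy, OpenCV 4.12 (cv2) and the standard library are available. Lean on these libraries where they do the work, as an engineer would, in place of code of your own. Each camera call takes 0.05 s, during which the arm holds its last target. There are 200 camera calls.

## Working session

There is one attempt and no reset: what is moved stays moved. The work goes in short steps, Python scripts to look and compute and a tool call to move; the robot and the scene stay as the last step left them, time stands still between calls to the robot, and variables do not carry over. Pictures are saved under pics/ and viewed, at most 10 in all, crops included, and the job is handed in when it is done.

Besides the shell and the picture viewer there is one more tool, called after "Emit:" as a command line: name --argument value ..., lists and objects as JSON in quotes. step_arm: Moves the arm, as the interface text tells. Its arguments: {"type":"object","properties":{"deltas":{"type":"array","items":{"type":"object","properties":{"xyz":{"type":"array","items":{"type":"number"}},"dr":{"type":"array","items":{"type":"number"}},"grip":{"type":"number"}}}},"newtons":{"type":"number"}},"required":["deltas"]}

```bash
mkdir -p pics; ls
python3 - <<'E'
from plant import bot, grab_frame, calibration, order
import cv2,numpy as np
np.set_printoptions(precision=4,suppress=True)
for n in("top","side"):
    cv2.imwrite(f"pics/{n}0.png",grab_frame(n)[:,:,::-1]); print(calibration(n))
s=bot.observe();print(s)
E
```

```text
pics
{'camera_matrix': array([[380.0224,   0.    , 279.6208],
       [  0.    , 380.0224, 209.2408],
       [  0.    ,   0.    ,   1.    ]]), 'eye': array([0.4765, 0.0061, 0.9716]), 'attitude': array([-176.7473,    2.1503,  -88.8108])}
{'camera_matrix': array([[500.3724,   0.    , 274.6184],
       [  0.    , 500.3724, 209.3302],
       [  0.    ,   0.    ,   1.    ]]), 'eye': array([-0.2312,  0.7267,  1.0916]), 'attitude': array([-133.4378,    0.1612, -133.9582])}
{'clock': 0.1, 'q': array([-88.4307,  17.9566,  85.848 ,  -0.0011,  76.2598, -12.8008]), 'joint_velocities': array([ 0.0229, -0.0737, -0.0769, -0.0849, -0.1383,  0.1327]), 'effort': array([  0.0019, -41.2905, -26.0145,  -0.0002,   0.0031,  -0.    ]), 'position': array([ 0.1303, -0.5084,  0.2308]), 'eef_rot': array([-179.937 ,   -0.0132,   14.3703]), 'contact_force': array([-0.5258,  0.6659,  0.2669]), 'wrist_torque': array([ 0.0198,  0.0731, -0.0239]), 'grasp_force': 0.0, 'grip_width': 1.0015327333929762}
```

View pics/top0.png

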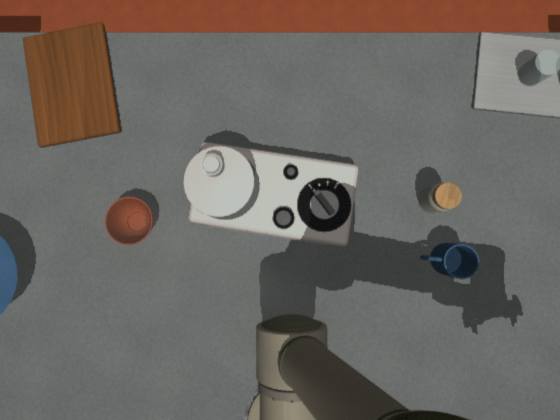

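View pics/side0.png

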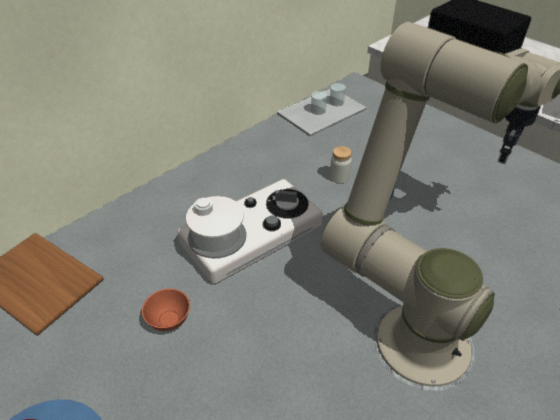

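The top view shows the large button at about (283,217), the small one at (291,171), and the dial at (325,204) with its nose up-left at about (312,190).

```bash
cat > h.py <<'E'
import numpy as np, cv2
from scipy.spatial.transform import Rotation as R
from plant import bot, grab_frame, calibration, order
np.set_printoptions(precision=4,suppress=True)
def cast(c,uv,z):
    d=R.from_euler('xyz',c['attitude'],degrees=True).as_matrix()@np.linalg.inv(c['camera_matrix'])@[uv[0],uv[1],1]
    return c['eye']+d*(z-c['eye'][2])/d[2]
def blobs(img,c,z,thr=45,amin=60,amax=1e5):
    m=(img.max(2)<thr).astype(np.uint8)
    for k in cv2.findContours(m,cv2.RETR_EXTERNAL,cv2.CHAIN_APPROX_NONE)[0]:
        a=cv2.contourArea(k)
        if amin<a<amax:
            h=cv2.convexHull(k).reshape(-1,2)
            P=np.array([cast(c,p,z)[:2] for p in h])
            (x,y),r=cv2.minEnclosingCircle(P.astype(np.float32))
            (u,v),_=cv2.minEnclosingCircle(h.astype(np.float32))
            print('px',round(u,1),round(v,1),'area',a,'world',np.round([x,y],4),'diam mm',round(2000*r,1))
E
python3 - <<'E'
from h import *
c=calibration("top");im=cv2.imread('pics/top0.png')
m=im.copy();roi=np.full_like(im,255);roi[140:250,180:360]=im[140:250,180:360]
for t in(40,55):
  for z in(.076,.082): print(t,z);blobs(roi,c,z,t)
cv2.imwrite('pics/c.png',cv2.resize(im[140:250,250:365],None,fx=5,fy=5,interpolation=cv2.INTER_CUBIC))
E
```

```text
40 0.076
px 283.2 217.2 area 276.5 world [0.508  0.0318] diam mm 46.9
px 323.9 204.5 area 2011.0 world [ 0.5399 -0.0631] diam mm 124.0
px 290.5 171.5 area 116.0 world [0.6169 0.0168] diam mm 31.4
40 0.082
px 283.2 217.2 area 276.5 world [0.5078 0.0317] diam mm 46.6
px 323.9 204.5 area 2011.0 world [ 0.5394 -0.0626] diam mm 123.2
px 290.5 171.5 area 116.0 world [0.616  0.0167] diam mm 31.1
55 0.076
px 283.2 217.1 area 299.0 world [0.5084 0.032 ] diam mm 48.7
px 323.9 204.6 area 2090.5 world [ 0.5397 -0.0629] diam mm 125.4
px 290.4 171.4 area 128.0 world [0.6172 0.0172] diam mm 32.8
55 0.082
px 283.2 217.1 area 299.0 world [0.5081 0.0318] diam mm 48.4
px 323.9 204.6 area 2090.5 world [ 0.5393 -0.0625] diam mm 124.5
px 290.4 171.4 area 128.0 world [0.6162 0.0171] diam mm 32.6
```

View pics/c.png

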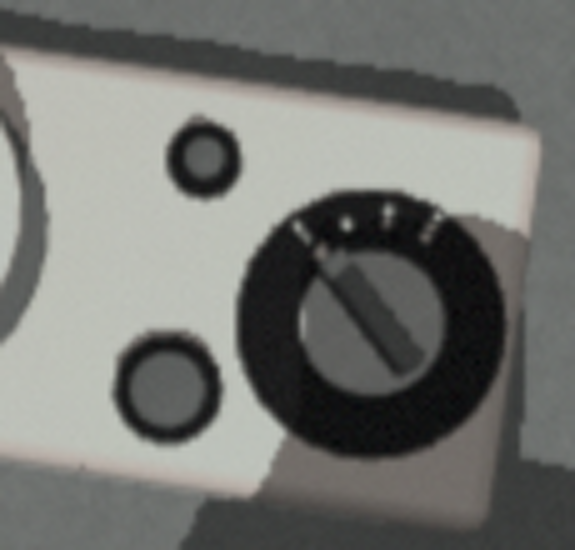

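```bash
cat >> h.py <<'E'
def need(p,yaw):
    s=bot.observe();T=R.from_euler('xyz',s['eef_rot'],degrees=True);G=R.from_euler('xyz',[180,0,yaw],degrees=True)
    print('t',s['clock'],'pos',s['position'],'rot',s['eef_rot'],'F',s['contact_force'],'gw',round(s['grip_width'],3),'q6',s['q'][5].round(1))
    print('xyz',T.inv().apply(np.array(p)-s['position'])/.1,'dr',(T.inv()*G).as_rotvec(degrees=True)/90)
E
python3 - <<'E'
from h import *
c=calibration("top")
ctr=np.array([.5397,-.0629])
for n,uv in dict(line=(302,232),d1=(347,224),d2=(389,216),d3=(432,228)).items():
    p=cast(c,(250+(uv[0]+.5)/5-.5,140+(uv[1]+.5)/5-.5),.076)[:2]-ctr
    print(n,p,np.hypot(*p),np.degrees(np.arctan2(p[1],p[0])))
need([.508,.032,.20],14.4)
w=calibration("wrist");s=bot.observe();T=R.from_euler('xyz',s['eef_rot'],degrees=True)
print(w, T.inv().apply(w['eye']-s['position']))
E
```

```text
line [0.0434 0.033 ] 0.054514268038886864 37.24202692340214
d1 [0.0475 0.0118] 0.048995872658447445 13.995612550916235
d2 [ 0.0517 -0.0079] 0.052250484938369264 -8.645509831484578
d3 [ 0.0463 -0.0281] 0.05416346223385646 -31.278668051787324
t 0.1 pos [ 0.1303 -0.5084  0.2308] rot [-179.937    -0.0132   14.3703] F [-0.5258  0.6659  0.2669] gw 1.002 q6 -12.8
xyz [ 5.0002 -4.2967  0.3139] dr [-0.0007 -0.0001 -0.0003]
{'camera_matrix': array([[308.6271,   0.    , 282.0443],
       [  0.    , 308.6271, 208.7988],
       [  0.    ,   0.    ,   1.    ]]), 'eye': array([ 0.1983, -0.4913,  0.3732]), 'attitude': array([163.9858,  -0.0203, -75.655 ])} [ 0.0701  0.0002 -0.1424]
```

Emit:
step_arm --deltas '[{"xyz": [0.4, -0.34, 0], "dr": [0, 0, 0], "grip": -1}, {"xyz": [0.8, -0.69, 0], "dr": [0, 0, 0], "grip": -1}, {"xyz": [1, -0.86, 0], "dr": [0, 0, 0], "grip": -1}]' --newtons 60

```text
clock: 0.4
position: [0.2069, -0.398, 0.231]
eef_rot: [-179.9, -0.0, 14.4]
contact_force: [0.3, -1.7, 0.3]
grip_width: 0.519
grasp_force: 0.0
```

Emit:
step_arm --deltas '[{"xyz": [0.4, -0.34, 0], "dr": [0, 0, 0], "grip": -1}, {"xyz": [0.8, -0.69, 0], "dr": [0, 0, 0], "grip": -1}, {"xyz": [1, -0.86, 0], "dr": [0, 0, 0], "grip": -1}]'

```text
clock: 0.7
position: [0.2823, -0.2897, 0.2312]
eef_rot: [-180.0, -0.0, 14.4]
contact_force: [0.3, -0.4, -0.3]
grip_width: 0.005
grasp_force: 0.0
```

Emit:
step_arm --deltas '[{"xyz": [0.4, -0.34, 0], "dr": [0, 0, 0], "grip": -1}, {"xyz": [0.8, -0.69, 0], "dr": [0, 0, 0], "grip": -1}, {"xyz": [1, -0.86, 0], "dr": [0, 0, 0], "grip": -1}]'

```text
clock: 1.0
position: [0.3578, -0.1816, 0.2312]
eef_rot: [-180.0, -0.0, 14.5]
contact_force: [0.5, -0.4, -0.1]
grip_width: -0.002
grasp_force: 0.0
```

Emit:
step_arm --deltas '[{"xyz": [0.4, -0.34, 0], "dr": [0, 0, 0], "grip": -1}, {"xyz": [0.8, -0.69, 0], "dr": [0, 0, 0], "grip": -1}, {"xyz": [1, -0.86, 0], "dr": [0, 0, 0], "grip": -1}, {"xyz": [1, -0.86, 0], "dr": [0, 0, 0], "grip": -1}, {"xyz": [1, -0.86, 0], "dr": [0, 0, 0], "grip": -1}]'

```text
clock: 1.5
position: [0.4322, -0.0758, 0.231]
eef_rot: [-180.0, 0.0, 14.5]
contact_force: [0.3, 0.6, 0.4]
grip_width: -0.0
grasp_force: 0.0
```

Run:
```python
from h import *
need([.508,.032,.20],14.4)
w=calibration("wrist");im=grab_frame("wrist")[:,:,::-1].copy()
cv2.imwrite('pics/w1.png',im);print(w['eye'])
for z in(.076,.082): blobs(im,w,z,50,150)
```

```text
t 1.5 pos [ 0.4322 -0.0758  0.231 ] rot [-179.9807    0.048    14.4559] F [0.2557 0.5625 0.3695] gw -0.0 q6 50.2
xyz [ 1.0029 -0.8546  0.309 ] dr [-0.0002  0.0005  0.0006]
[ 0.5003 -0.0585  0.3733]
px 279.5 406.0 area 52524.5 world [ 0.1547 -0.1443] diam mm 696.3
px 186.8 85.8 area 2624.5 world [0.5068 0.0313] diam mm 51.9
px 300.0 72.4 area 10313.0 world [ 0.54   -0.0636] diam mm 124.7
px 279.5 406.0 area 52524.5 world [ 0.1617 -0.1426] diam mm 682.3
px 186.8 85.8 area 2624.5 world [0.5067 0.0295] diam mm 50.9
px 300.0 72.4 area 10313.0 world [ 0.5392 -0.0635] diam mm 122.2
```

View pics/w1.png

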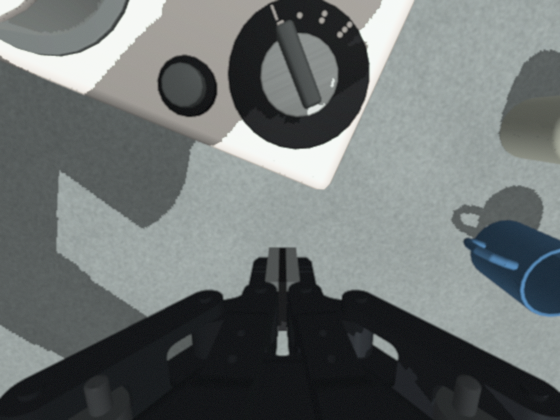

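The wrist view confirms the large button at (0.507, 0.031) and the dial at (0.540, -0.063). The fingers are shut and clear of everything. I'll move over the button and press.

Emit:
step_arm --deltas '[{"xyz": [0.4, -0.34, 0.2], "dr": [0, 0, 0], "grip": -1}, {"xyz": [0.8, -0.68, 0.6], "dr": [0, 0, 0], "grip": -1}, {"xyz": [1, -0.846, 1], "dr": [0, 0, 0], "grip": -1}, {"xyz": [1, -0.846, 1], "dr": [0, 0, 0], "grip": -1}, {"xyz": [1, -0.846, 1], "dr": [0, 0, 0], "grip": -1}]'

```text
clock: 2.05
position: [0.5074, 0.0306, 0.1292]
eef_rot: [-179.9, 0.2, 14.4]
contact_force: [0.2, -0.8, 0.9]
grip_width: -0.0
grasp_force: 0.0
```

Run:
```python
from h import *
need([.5073,.031,.085],14.4)
```

```text
t 2.05 pos [0.5074 0.0306 0.1292] rot [-179.898     0.2346   14.3715] F [ 0.1614 -0.8305  0.8674] gw -0.0 q6 65.9
xyz [ 0.0018 -0.0032  0.4422] dr [-0.0011  0.0026 -0.0003]
```

Emit:
step_arm --deltas '[{"xyz": [0, 0, 0.25], "dr": [0, 0, 0], "grip": -1}, {"xyz": [0, 0, 0.34], "dr": [0, 0, 0], "grip": -1}, {"xyz": [0, 0, 0.38], "dr": [0, 0, 0], "grip": -1}, {"xyz": [0, 0, 0.42], "dr": [0, 0, 0], "grip": -1}, {"xyz": [0, 0, 0.45], "dr": [0, 0, 0], "grip": -1}, {"xyz": [0, 0, 0.45], "dr": [0, 0, 0], "grip": -1}, {"xyz": [0, 0, 0.45], "dr": [0, 0, 0], "grip": -1}]'

```text
clock: 2.75
position: [0.5088, 0.0302, 0.0871]
eef_rot: [179.9, -0.1, 14.4]
contact_force: [-1.5, -3.7, 5.4]
grip_width: 0.003
grasp_force: 2.6
```

Emit:
step_arm --deltas '[{"xyz": [0, 0, 0.02], "dr": [0, 0, 0], "grip": -1}, {"xyz": [0, 0, 0.04], "dr": [0, 0, 0], "grip": -1}, {"xyz": [0, 0, 0.04], "dr": [0, 0, 0], "grip": -1}, {"xyz": [0, 0, 0.04], "dr": [0, 0, 0], "grip": -1}]'

```text
clock: 3.15
position: [0.509, 0.0302, 0.0856]
eef_rot: [179.9, -0.1, 14.4]
contact_force: [-11.0, -2.6, 31.6]
grip_width: 0.007
grasp_force: 15.7
```

The force jumped to 32 N at 0.0856 m, well above the spring's 6 N, so the button is fully down. I'll raise the arm.

Emit:
step_arm --deltas '[{"xyz": [0, 0, -0.1], "dr": [0, 0, 0], "grip": -1}, {"xyz": [0, 0, -0.5], "dr": [0, 0, 0], "grip": -1}, {"xyz": [0, 0, -0.9], "dr": [0, 0, 0], "grip": 1}, {"xyz": [0, 0, -1], "dr": [0, 0, 0], "grip": 1}, {"xyz": [0, 0, -1], "dr": [0, 0, 0], "grip": 1}]' --newtons 60

```text
clock: 3.65
position: [0.5089, 0.0308, 0.1837]
eef_rot: [179.9, -0.2, 14.4]
contact_force: [0.0, -0.4, 0.1]
grip_width: 0.506
grasp_force: 0.0
```

Run:
```python
from h import *
need([.5398,-.0633,.18],37.2)
```

```text
t 3.65 pos [0.5089 0.0308 0.1837] rot [179.9348  -0.1926  14.3761] F [ 0.0155 -0.3586  0.0739] gw 0.506 q6 65.9
xyz [0.0653 0.9876 0.0385] dr [ 0.0011 -0.002  -0.2536]
```

Emit:
step_arm --deltas '[{"xyz": [0.03, 0.4, 0], "dr": [0, 0, -0.09], "grip": 1}, {"xyz": [0.05, 0.8, 0], "dr": [0, 0, -0.18], "grip": 1}, {"xyz": [0.065, 0.987, 0], "dr": [0, 0, -0.254], "grip": 1}, {"xyz": [0.065, 0.987, 0], "dr": [0, 0, -0.254], "grip": 1}, {"xyz": [0.065, 0.987, 0], "dr": [0, 0, -0.254], "grip": 1}]'

```text
clock: 4.15
position: [0.5384, -0.0628, 0.1809]
eef_rot: [-179.9, 0.1, 37.1]
contact_force: [-0.3, 0.1, -0.2]
grip_width: 1.001
grasp_force: 0.0
```

Run:
```python
from h import *
need([.5398,-.0633,.089],37.2)
w=calibration("wrist");im=grab_frame("wrist")[:,:,::-1].copy()
t=grab_frame("top")[:,:,::-1]
o=np.zeros((420,800,3),np.uint8);o[:,:560]=im;o[:240,560:]=cv2.resize(t[170:230,265:325],(240,240))
cv2.imwrite('pics/w2.png',o)
```

```text
t 4.15 pos [ 0.5384 -0.0628  0.1809] rot [-179.8624    0.066    37.0661] F [-0.268   0.1175 -0.2209] gw 1.001 q6 33.9
xyz [0.0087 0.0148 0.9188] dr [-0.0015  0.0007 -0.0015]
```

View pics/w2.png

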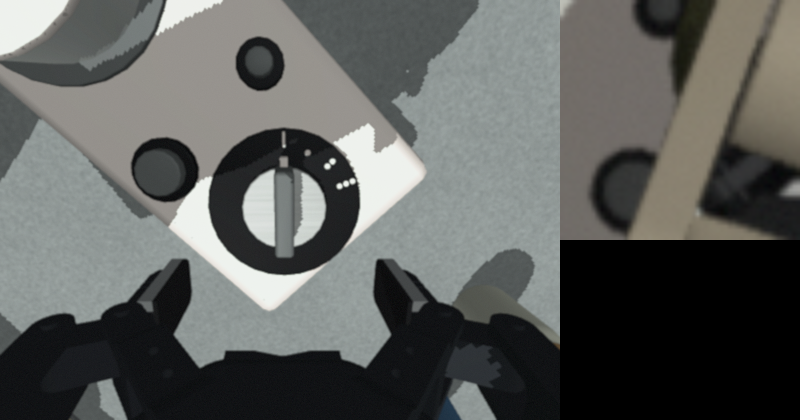

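The fin is upright in the picture (column 284), in line with the index line at column 283, so the jaws are square to it. The button is up again. I'll descend and grip.

Emit:
step_arm --deltas '[{"xyz": [0.009, 0.012, 0.35], "dr": [0, 0, 0], "grip": 1}, {"xyz": [0.009, 0.012, 0.65], "dr": [0, 0, 0], "grip": 1}, {"xyz": [0.009, 0.012, 0.85], "dr": [0, 0, 0], "grip": 1}, {"xyz": [0.009, 0.012, 0.92], "dr": [0, 0, 0], "grip": 1}, {"xyz": [0.009, 0.012, 0.92], "dr": [0, 0, 0], "grip": 1}, {"xyz": [0.009, 0.012, 0.92], "dr": [0, 0, 0], "grip": 1}]'

```text
clock: 4.85
position: [0.541, -0.0635, 0.0914]
eef_rot: [179.9, -0.1, 37.2]
contact_force: [-0.3, -0.8, -0.0]
grip_width: 1.002
grasp_force: 0.0
```

Emit:
step_arm --deltas '[{"xyz": [0, 0, 0], "dr": [0, 0, 0], "grip": -1}, {"xyz": [0, 0, 0], "dr": [0, 0, 0], "grip": -1}, {"xyz": [0, 0, 0], "dr": [0, 0, 0], "grip": -1}, {"xyz": [0, 0, 0], "dr": [0, 0, 0], "grip": -1}, {"xyz": [0, 0, 0], "dr": [0, 0, 0], "grip": -1}, {"xyz": [0, 0, 0], "dr": [0, 0, 0], "grip": -1}, {"xyz": [0, 0, 0], "dr": [0, 0, 0], "grip": -1}, {"xyz": [0, 0, 0], "dr": [0, 0, 0], "grip": -1}]' --newtons 60

```text
clock: 5.65
position: [0.5401, -0.0632, 0.0906]
eef_rot: [-179.9, 0.0, 37.2]
contact_force: [-3.9, 3.3, 4.5]
grip_width: 0.15
grasp_force: 59.2
```

Run:
```python
from h import *
need([.5398,-.0633,.089],37.1-68.75)
print(bot.observe()['wrist_torque'],bot.observe()['grasp_force'])
```

```text
t 5.65 pos [ 0.5401 -0.0632  0.0906] rot [-179.9208    0.0173   37.2445] F [-3.8884  3.2948  4.5177] gw 0.15 q6 33.7
xyz [-0.0032 -0.0006  0.0162] dr [-0.0007  0.0007  0.7655]
[0.508  0.5255 0.0856] 59.21722054481506
```

Emit:
step_arm --deltas '[{"xyz": [0, 0, 0], "dr": [0, 0, 0.05], "grip": -1}, {"xyz": [0, 0, 0], "dr": [0, 0, 0.1], "grip": -1}, {"xyz": [0, 0, 0], "dr": [0, 0, 0.15], "grip": -1}, {"xyz": [0, 0, 0], "dr": [0, 0, 0.2], "grip": -1}, {"xyz": [0, 0, 0], "dr": [0, 0, 0.25], "grip": -1}, {"xyz": [0, 0, 0], "dr": [0, 0, 0.3], "grip": -1}, {"xyz": [0, 0, 0], "dr": [0, 0, 0.35], "grip": -1}, {"xyz": [0, 0, 0], "dr": [0, 0, 0.4], "grip": -1}]'

```text
clock: 6.45
position: [0.5401, -0.0634, 0.0906]
eef_rot: [-180.0, 0.1, 1.1]
contact_force: [-3.6, 1.7, 4.8]
grip_width: 0.151
grasp_force: 59.1
```

Run:
```python
from h import *
need([.5398,-.0633,.089],37.1-68.75)
print(bot.observe()['wrist_torque'],bot.observe()['grasp_force'])
```

```text
t 6.45 pos [ 0.5401 -0.0634  0.0906] rot [-179.9732    0.0555    1.0688] F [-3.6138  1.6593  4.8212] gw 0.151 q6 69.9
xyz [-0.0032 -0.0008  0.0164] dr [-0.0001  0.0007  0.3635]
[0.2866 0.5984 0.1383] 59.148606061935425
```

Emit:
step_arm --deltas '[{"xyz": [0, 0, 0], "dr": [0, 0, 0.06], "grip": -1}, {"xyz": [0, 0, 0], "dr": [0, 0, 0.12], "grip": -1}, {"xyz": [0, 0, 0], "dr": [0, 0, 0.18], "grip": -1}, {"xyz": [0, 0, 0], "dr": [0, 0, 0.24], "grip": -1}, {"xyz": [0, 0, 0], "dr": [0, 0, 0.3], "grip": -1}, {"xyz": [0, 0, 0], "dr": [0, 0, 0.34], "grip": -1}, {"xyz": [0, 0, 0], "dr": [0, 0, 0.363], "grip": -1}, {"xyz": [0, 0, 0], "dr": [0, 0, 0.363], "grip": -1}]'

```text
clock: 7.25
position: [0.54, -0.0635, 0.0906]
eef_rot: [180.0, 0.1, -31.5]
contact_force: [-4.1, 0.6, 5.3]
grip_width: 0.152
grasp_force: 59.2
```

Run:
```python
from h import *
need([.5398,-.0633,.089],37.1-68.75)
print(bot.observe()['wrist_torque'],bot.observe()['grasp_force'])
im=grab_frame("wrist")[:,:,::-1]
cv2.imwrite('pics/w3.png',im)
```

```text
t 7.25 pos [ 0.54   -0.0635  0.0906] rot [179.9693   0.0665 -31.4698] F [-4.0802  0.6129  5.2635] gw 0.152 q6 102.4
xyz [-0.0032 -0.0008  0.0164] dr [0.0003 0.0007 0.002 ]
[0.1093 0.7512 0.1411] 59.22673523426056
```

View pics/w3.png

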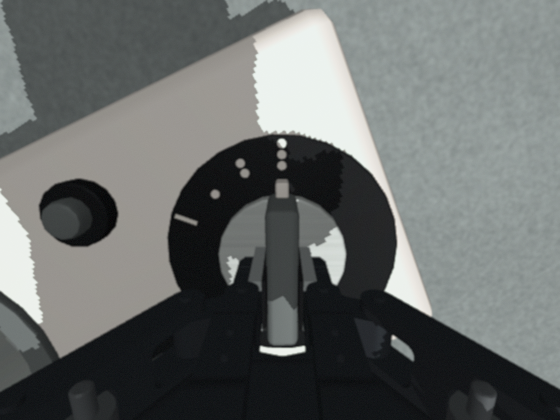

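The nose, at (282,188), points straight at the three-dot row at column 282, so the dial is on the third click and firmly gripped. I'll hold it there for about 3 s.

Emit:
step_arm --deltas '[{"xyz": [0, 0, 0], "dr": [0, 0, 0], "grip": -1}, {"xyz": [0, 0, 0], "dr": [0, 0, 0], "grip": -1}, {"xyz": [0, 0, 0], "dr": [0, 0, 0], "grip": -1}, {"xyz": [0, 0, 0], "dr": [0, 0, 0], "grip": -1}, {"xyz": [0, 0, 0], "dr": [0, 0, 0], "grip": -1}, {"xyz": [0, 0, 0], "dr": [0, 0, 0], "grip": -1}, {"xyz": [0, 0, 0], "dr": [0, 0, 0], "grip": -1}, {"xyz": [0, 0, 0], "dr": [0, 0, 0], "grip": -1}]'

```text
clock: 8.1
position: [0.54, -0.0636, 0.0906]
eef_rot: [180.0, 0.1, -31.4]
contact_force: [-3.6, 1.6, 5.2]
grip_width: 0.15
grasp_force: 59.2
```

Emit:
step_arm --deltas '[{"xyz": [0, 0, 0], "dr": [0, 0, 0], "grip": -1}, {"xyz": [0, 0, 0], "dr": [0, 0, 0], "grip": -1}, {"xyz": [0, 0, 0], "dr": [0, 0, 0], "grip": -1}, {"xyz": [0, 0, 0], "dr": [0, 0, 0], "grip": -1}, {"xyz": [0, 0, 0], "dr": [0, 0, 0], "grip": -1}, {"xyz": [0, 0, 0], "dr": [0, 0, 0], "grip": -1}, {"xyz": [0, 0, 0], "dr": [0, 0, 0], "grip": -1}, {"xyz": [0, 0, 0], "dr": [0, 0, 0], "grip": -1}]'

```text
clock: 8.9
position: [0.54, -0.0636, 0.0906]
eef_rot: [180.0, 0.1, -31.4]
contact_force: [-5.0, 0.9, 4.8]
grip_width: 0.153
grasp_force: 59.2
```

Emit:
step_arm --deltas '[{"xyz": [0, 0, 0], "dr": [0, 0, 0], "grip": -1}, {"xyz": [0, 0, 0], "dr": [0, 0, 0], "grip": -1}, {"xyz": [0, 0, 0], "dr": [0, 0, 0], "grip": -1}, {"xyz": [0, 0, 0], "dr": [0, 0, 0], "grip": -1}, {"xyz": [0, 0, 0], "dr": [0, 0, 0], "grip": -1}, {"xyz": [0, 0, 0], "dr": [0, 0, 0], "grip": -1}, {"xyz": [0, 0, 0], "dr": [0, 0, 0], "grip": -1}, {"xyz": [0, 0, 0], "dr": [0, 0, 0], "grip": -1}]'

```text
clock: 9.7
position: [0.54, -0.0635, 0.0906]
eef_rot: [180.0, 0.1, -31.4]
contact_force: [-4.5, 1.1, 5.7]
grip_width: 0.156
grasp_force: 59.2
```

Emit:
step_arm --deltas '[{"xyz": [0, 0, 0], "dr": [0, 0, 0], "grip": -1}, {"xyz": [0, 0, 0], "dr": [0, 0, 0], "grip": -1}, {"xyz": [0, 0, 0], "dr": [0, 0, 0], "grip": -1}, {"xyz": [0, 0, 0], "dr": [0, 0, 0], "grip": -1}, {"xyz": [0, 0, 0], "dr": [0, 0, 0], "grip": -1}, {"xyz": [0, 0, 0], "dr": [0, 0, 0], "grip": -1}]'

```text
clock: 10.3
position: [0.54, -0.0635, 0.0906]
eef_rot: [180.0, 0.1, -31.4]
contact_force: [-3.8, 0.8, 5.7]
grip_width: 0.152
grasp_force: 59.2
```

Run:
```python
from h import *
need([.5398,-.0633,.089],37.1-68.75)
print(order.finish_job())
```

```text
t 10.3 pos [ 0.54   -0.0635  0.0906] rot [179.9713   0.068  -31.4119] F [-3.8497  0.7973  5.6731] gw 0.152 q6 102.4
xyz [-0.0033 -0.0009  0.0163] dr [0.0003 0.0008 0.0026]
the job is handed in; nothing more can be done
None
```

I handed the job in at 10.3 s: the large button was pressed fully down and came back up, then the dial was turned to its third click and held about 3 s, still gripped at the end; I didn't touch the small button, mug, jar or bowl.

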